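# Pack the pastry tool case and latch its hasp

## Task

Pack up the pastry tools: put the loose piping nozzle into the compartment of the case that already holds a nozzle, and the loose ring cutter into the compartment that already holds a ring cutter. Then shut the lid fully, and swing the hasp on its front edge over the catch and press it fully home, flat against the case, firmly but without forcing it. Leave the bowl, the canister and the jar where they are.

Things in the scene. Friction and masses are not known exactly. Their poses are not given: they have to be found in the camera images.
- case: grey plastic tool case, fixed to the bench, outer size 150 (x) x 290 (y) x 80 mm high without lid; origin: centre of its underside; z up, its front (with the catch) faces its -x. Walls, floor and middle divider are 5 mm thick; the divider lies along x at y=0 and makes two compartments of about 140 x 137 mm, centred at y=+71 and y=-71 mm, inner floor at z=5 mm.
- lid (a joint): opening angle of the case's lid (rad): 0 = shut, about 1.6 = upright. The lid is a 150 x 290 x 8 mm grey plate, hinged along the case's upper far (+x) rim; its hinge is stiff and it stays where it is left; some 5 to 8 N near its edge moves it.
- lid_hinge (a point): middle of the lid's hinge line: on the case at x=+75, z=80.5 mm; axes turn with the lid, y along the hinge line; the shut lid lies from here to its -x, upper face 8 mm above.
- lid_edge (a point): middle of the lid's free edge, on its outer (upper) face; 150 mm from the hinge line; axes turn with the lid (-x from the hinge towards this edge, z out of the outer face).
- hasp (a joint): angle of the hasp (rad): 0 = home, hanging flat on the case's front over the catch; 1.57 = standing straight out to the front of the lid; 3.14 = standing straight up from the shut lid; 4.7 = folded back flat on the lid's outer face. At the start it leans back over the lid. It stays where it is left. Two spring beads on the catch resist its last 5 mm with up to 20 N.
- hasp_pivot (a point): middle of the hasp's hinge line, which runs along y on the lid's free edge, 4 mm outside the edge and 1.5 mm above the lid's outer face; axes turn with the hasp, its -z points along the plate to the tip.  Steel, 58 mm wide (y), 70 mm long, 2 mm thick.
- hasp_tip (a point): middle of the hasp's free end, 70 mm from the pivot; axes turn with the hasp. Hasp and push plate have a slot 19 (y) x 24 mm centred 45 mm from the pivot. The push plate (2 mm, from 24 to 70 mm from the pivot) covers the hasp's outer face, its outside 4 to 18 mm from the hasp's mid-plane: it differs each time and is not reported; feel for it.
- catch_mid (a point): outer end of the catch, a steel lug 9 mm wide (y) and 14 mm high that stands out 18 mm from the middle of the case's front, 45 mm above the bench; with its two side beads it is 22 mm wide near the case. With the hasp home it stands out 13 mm past the inner plate, through the slots.
- nozzle: loose piping nozzle standing on the bench: plain steel, a cylinder 30 mm in diameter up to 26 mm high, then a cone to 14 mm diameter at 52 mm; origin: centre of its underside.
- cutter: loose ring cutter on the bench: plain steel ring, outer diameter 52, wall 2.5, height 32 mm; origin: centre of its underside.
- kept_nozzle: piping nozzle already in one of the compartments: like the loose one, 27 mm in diameter, 47 mm high; origin: centre of its underside.
- kept_cutter: ring cutter already in the other compartment: outer diameter 48, height 30 mm; origin: centre of its underside.
- bowl: bystander: steel bowl, 120 mm across, 60 mm high; origin: centre of its underside.
- canister: bystander: blue gas canister, 66 mm in diameter, 160 mm high; origin: centre of its underside.
- jar: bystander: jar with a lid beyond the case, 60 mm in diameter, 90 mm high; origin: centre of its underside.

How it is judged (in metres and radians):
On the way, in this order (a step that is already met when the one before it is completed fails the run):
1. both loose tools lie in the right compartments, released (x of nozzle in the frame of case between -0.073 and 0.073 m and y of nozzle in the frame of case between -0.143 and 0.143 m and z of each of nozzle, cutter, kept_nozzle, kept_cutter in the frame of case below 0.05 m and x of cutter in the frame of case between -0.073 and 0.073 m and y of cutter in the frame of case between -0.143 and 0.143 m and x of kept_nozzle in the frame of case between -0.073 and 0.073 m and y of kept_nozzle in the frame of case between -0.143 and 0.143 m and x of kept_cutter in the frame of case between -0.073 and 0.073 m and y of kept_cutter in the frame of case between -0.143 and 0.143 m and (y of each of nozzle, kept_nozzle in the frame of case above 0.006 m or y of each of nozzle, kept_nozzle in the frame of case below -0.006 m) and (y of each of cutter, kept_cutter in the frame of case above 0.006 m or y of each of cutter, kept_cutter in the frame of case below -0.006 m) and not (y of each of kept_nozzle, kept_cutter in the frame of case above 0.006 m or y of each of kept_nozzle, kept_cutter in the frame of case below -0.006 m) and contact force between each of nozzle, cutter and the fingers below 0.3 N), for 0.2 s.
2. the lid is shut (value of joint lid below 0.03 rad), for 0.2 s.
3. the hasp is home over the catch (value of joint lid below 0.03 rad and value of joint hasp below 0.05 rad), for 0.2 s.
At the end, for the whole second after the job is handed in: Each loose tool lies inside the case in the compartment of its own kind, at rest; the lid is shut (within 0.03 rad) and the hasp is home over the catch (within 0.05 rad of flat) (all of step 3 and x of nozzle in the frame of case between -0.073 and 0.073 m and y of nozzle in the frame of case between -0.143 and 0.143 m and z of each of nozzle, cutter, kept_nozzle, kept_cutter in the frame of case below 0.05 m and x of cutter in the frame of case between -0.073 and 0.073 m and y of cutter in the frame of case between -0.143 and 0.143 m and x of kept_nozzle in the frame of case between -0.073 and 0.073 m and y of kept_nozzle in the frame of case between -0.143 and 0.143 m and x of kept_cutter in the frame of case between -0.073 and 0.073 m and y of kept_cutter in the frame of case between -0.143 and 0.143 m and (y of each of nozzle, kept_nozzle in the frame of case above 0.006 m or y of each of nozzle, kept_nozzle in the frame of case below -0.006 m) and (y of each of cutter, kept_cutter in the frame of case above 0.006 m or y of each of cutter, kept_cutter in the frame of case below -0.006 m) and not (y of each of kept_nozzle, kept_cutter in the frame of case above 0.006 m or y of each of kept_nozzle, kept_cutter in the frame of case below -0.006 m) and linear speed of each of nozzle, cutter below 0.02 m/s and velocity of joint hasp below 0.05 rad/s); the robot touches nothing.
It fails at once if the hasp is forced: the fingers press with more than 45 N on the case, lid or hasp while the hasp is near the catch (value of joint hasp below 0.6 rad and contact force between case and the fingers above 45 N).
It fails at once if the bowl, canister or jar is moved by more than 30 mm (distance of any of bowl, canister, jar from where it was at the start of the episode above 0.03 m).
It also fails if it takes over 72 s, if anything falls off the work surface, if the arm or the gripper's body presses on something with over 40 N, if the wrist force passes 120 N, or if a joint passes its speed limit or range.

## Robot

A 6-joint arm with a two-finger parallel gripper is mounted at the origin on the work surface. World frame = base frame: x ahead of the robot, y to its left, z up, the work surface at z = 0. Lengths are in m, angles in degrees, forces in N, time in s.
With the tool pointing down it reaches from about 0.3 to 0.75 m from the base axis. Payload 8.5 kg.
Tool frame: the origin (TCP) lies at the very end of the fingers, on their centre line; the grasp point (between the pads) lies 19 mm behind it; z points along the fingers, y is the line along which they close (so a half turn about z gives the same grasp; the last joint's range is limited). The gripper opens to 85 mm and grips with 20 to 120 N. Pads are 22 mm wide; open, the fingers measure 114 mm over their backs; the gripper's body (76 mm by 85 mm) begins 54 mm behind the grasp point. The pads swing forward as they close: fully open they stand 13 mm farther back than shut.
Start: joints at [-75.762, 21.807, 74.336, -0, 83.858, -12.336], TCP at [0.246, -0.492, 0.201] pointing down, gripper open.
Joint ranges: [-178.18, 178.18], [-50.72, 133.34], [12.68, 142.11], [-81.47, 261.47], [9.98, 163.14], [-165.26, 165.26]. Speed limits (degrees/s): [136.94, 136.94, 180, 180, 180, 180].

## Interface

Orientations are given as a 3x3 rotation matrix whose columns are the frame's x, y, z axes.
In Python, from rig import env, imaging gives the robot as it stands. The module is installed in compiled form; this text tells all that it offers.
- The arm moves only by the tool arm_command, never from a script. Its arguments are lists of equal length, an entry for each row: "turn": the turn, a rotation vector about the tool's x, y, z in units of 5 degrees (1.0 is 5 degrees), a list of three; "xyz": the shift along the tool's x, y, z in units of 50 mm (1.0 is 50 mm), a list of three; "claw": the finger opening in mm, from 0 to 85.4. A call has 1 to 12 rows; each row shifts and turns the commanded pose from where the row before left it, along the tool's axes as they then stand; what a row does not reach is not made up. A row lasts 1/10 s, in which the tool goes at most 50 mm and 8.59 degrees, less where a joint would pass 70% of its speed; a pose out of reach is approached as far as the arm can. A call is refused whole if a number of a shift passes 1 or a number of a turn 1, either way. A call with a gripper value outside its range is refused whole. The fingers move at their own pace and stop on an object; "squeeze" is the grip in N (left out, the last holds). Time passes only in rows, so rows that do not move let the fingers close. It gives the time, the measured TCP pose, the force, the opening and the grip force at its end, in the units of the state.
- env.observe(): the state, without advancing time (a new reading comes with each control period).
- imaging.get_image(name): name is "scene" or "top"; returns (picture, depth): 480x640x3 uint8, blue, green, red; 480x640 float32, m along the optical axis (not along the pixel's ray), 0 where there is no reading.
- imaging.camera_info(name): a dict with "camera_matrix" (3x3 intrinsics, pixels), "rvec" (rotation vector, rad) and "tvec" (3), from world to camera coordinates, as OpenCV has them. Camera axes: x right, y down, z forward; pixel columns grow to the right and rows downward; lengths in m; the calibration is good to about 2 mm. A picture is of the moment at which its call begins. camera_info takes no time and is no camera call.
- env.close_job(): hands the job in; it is judged then, once.
The state is a dict: "time_s": time; "q": joint angles; "qvel": joint speeds; "joint_efforts": joint torques, N m; "position": TCP position; "tool_rot": TCP orientation; "ft_force": force on the tool from outside, world axes, zero at the start; "wrist_torque": the same for the moment, N m; "grip_width": finger opening in m; "gripper_force": force on a finger pad.
Only numpy, scipy, OpenCV 4.12 (cv2) and the standard library are available. Lean on these libraries where they do the work, as an engineer would, in place of code of your own. Each camera call takes 0.05 s, during which the arm holds its last target. There are 200 camera calls.

## Working session

There is one attempt and no reset: what is moved stays moved. The work goes in short steps, Python scripts to look and compute and a tool call to move; the robot and the scene stay as the last step left them, time stands still between calls to the robot, and variables do not carry over. Pictures are saved under pics/ and viewed, at most 10 in all, crops included, and the job is handed in when it is done.

Besides the shell and the picture viewer there is one more tool, called after "Call:" as a command line: name --argument value ..., lists and objects as JSON in quotes. arm_command: Moves the arm, as the interface text tells. Its arguments: {"type":"object","properties":{"turn":{"type":"array"},"xyz":{"type":"array"},"claw":{"type":"array"},"squeeze":{"type":"number"}},"required":["turn","xyz","claw"]}

```bash
mkdir -p pics
cat > h.py <<'E'
import numpy as np, cv2
from rig import env, imaging
def cam(n):
    c=imaging.camera_info(n); K=np.array(c["camera_matrix"],float)
    R=cv2.Rodrigues(np.array(c["rvec"],float))[0]; t=np.array(c["tvec"],float).ravel()
    return K,R,t
def pts(n,depth):
    """world xyz for each pixel from depth"""
    K,R,t=cam(n); v,u=np.mgrid[:480,:640]
    p=np.stack([(u-K[0,2])/K[0,0]*depth,(v-K[1,2])/K[1,1]*depth,depth],-1)
    w=(p-t)@R
    w[depth<=0]=np.nan
    return w
def ray(n,u,v,z):
    K,R,t=cam(n); d=R.T@np.linalg.inv(K)@np.array([u,v,1.]); o=-R.T@t
    return o+d*(z-o[2])/d[2]
def proj(n,P):
    K,R,t=cam(n); p=(np.asarray(P,float)@R.T+t)@K.T
    return p[...,:2]/p[...,2:]
E
python3 - <<'E'
from h import *
for n in("scene","top"):
    im,d=imaging.get_image(n); cv2.imwrite(f"pics/{n}0.png",im); np.save(f"{n}0.npy",d)
    K,R,t=cam(n); print(n,K.round(1).tolist(),(-R.T@t).round(3),R.round(2).tolist(),(d>0).mean())
s=env.observe(); print(s)
E
```

```text
scene [[538.6, 0.0, 313.6], [0.0, 538.6, 231.5], [0.0, 0.0, 1.0]] [ 1.19  -0.846  0.87 ] [[0.82, 0.57, -0.02], [0.34, -0.51, -0.79], [-0.46, 0.64, -0.61]] 0.9958203125
top [[476.9, 0.0, 315.5], [0.0, 476.9, 246.9], [0.0, 0.0, 1.0]] [ 0.481 -0.036  0.989] [[-0.02, -1.0, -0.03], [-0.99, 0.02, -0.11], [0.12, 0.03, -0.99]] 0.99603515625
{'time_s': 0.1, 'q': array([-7.57631800e+01,  2.18365466e+01,  7.43762860e+01, -9.43267601e-04,
        8.38589067e+01, -1.23368322e+01]), 'qvel': array([-0.02250591, -0.10965549, -0.13198009,  0.06402853, -0.04113272,
       -0.01846698]), 'joint_efforts': array([ 4.11278947e-03, -4.49222946e+01, -2.31654489e+01, -1.49058778e-04,
        3.69216723e-03,  2.79847620e-05]), 'position': array([ 0.24595442, -0.49162401,  0.2009033 ]), 'tool_rot': array([[ 8.94359295e-01,  4.47349244e-01, -3.23792110e-04],
       [ 4.47349291e-01, -8.94358513e-01,  1.20960679e-03],
       [ 2.51530451e-04, -1.22667124e-03, -9.99999216e-01]]), 'ft_force': array([0.17800725, 0.521275  , 0.92179786]), 'wrist_torque': array([0.0055275 , 0.02093276, 0.01663435]), 'gripper_force': 0.0, 'grip_width': 0.08569417490551537}
```

View pics/scene0.png

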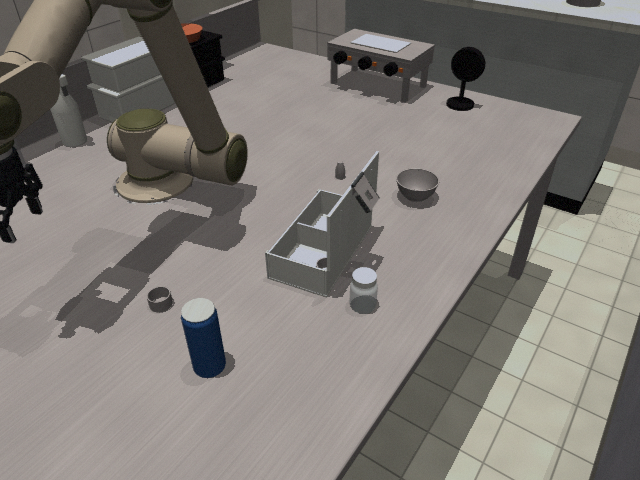

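View pics/top0.png

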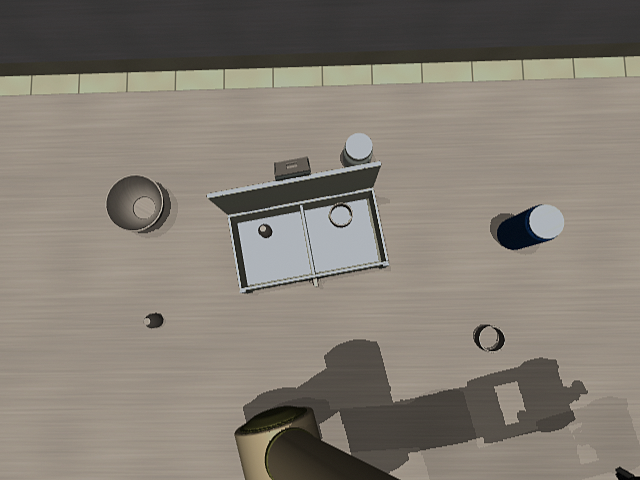

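The scene view shows the cutter at (160,299), the nozzle at (340,171), and the case near (325,240) with its lid upright. In the top view the case is centred near (308,240), with the catch at (316,283). The kept nozzle (265,231) is in the case's +y half and the kept cutter (341,215) in its -y half. The loose nozzle is at (153,320) and the loose cutter at (489,338).

Run:
```python
from h import *
W={n:pts(n,np.load(f"{n}0.npy")) for n in("scene","top")}
T,S=W["top"],W["scene"]
bench=T[350:380,200:230].reshape(-1,3); print("bench z top",np.nanmedian(bench[:,2]).round(4), "scene",np.nanmedian(S[400:420,100:130,2]).round(4))
def blob(w,c,r,zmin,zmax=1):
    m=(np.hypot(w[...,0]-c[0],w[...,1]-c[1])<r)&(w[...,2]>zmin)&(w[...,2]<zmax); return w[m]
g={"nozzle":ray("top",153,320,.03),"cutter":ray("top",489,338,.03)}
for k,c in g.items():
    print(k,"guess top",c.round(3),"scene", ray("scene",*((340,171) if k=="nozzle" else (160,299)),.03).round(3))
    for n,w in W.items():
        p=blob(w,c,.06,.008)
        print(" ",n,len(p),"zmax",np.percentile(p[:,2],[50,95,99]).round(4))
        q=p[p[:,2]>np.percentile(p[:,2],99)-.006][:,:2]
        (cx,cy),r=cv2.minEnclosingCircle(q.astype(np.float32)); print("   top circle",round(cx,4),round(cy,4),"r",round(r,4))
        (cx,cy),r=cv2.minEnclosingCircle(p[:,:2].astype(np.float32)); print("   all circle",round(cx,4),round(cy,4),"r",round(r,4))
# case rim
m=((T[...,2]>.068)&(T[...,2]<.09)); m[:, :200]=0; m[:,400:]=0; m[:150]=0; m[300:]=0
P=T[m]; (c,sz,a)=cv2.minAreaRect(P[:,:2].astype(np.float32)); print("rim rect",len(P),np.round(c,4),np.round(sz,4),a, "z",np.median(P[:,2]).round(4))
print(cv2.boxPoints((c,sz,a)).round(4).tolist())
# floor
print("floor z",[np.nanmedian(T[v-3:v+3,u-3:u+3].reshape(-1,3),axis=0).round(4).tolist() for u,v in((270,260),(350,250))])
# lid top edge etc
m=(T[...,2]>.1); m[:, :200]=0; m[:,390:]=0; m[:150]=0; m[270:]=0
P=T[m]; print("lid+hasp zmax",np.percentile(P[:,2],[50,90,99]).round(4))
for z0 in np.arange(.1,.26,.02):
    q=P[(P[:,2]>z0)&(P[:,2]<z0+.02)]
    if len(q): print(round(z0,2),len(q),q.min(0).round(3),q.max(0).round(3))
# catch
m=(T[...,2]>.02)&(T[...,2]<.066); m[:276]=0;m[300:]=0;m[:,300:]&=True;m[:,:305]=0;m[:,328:]=0
print("catch",T[m].mean(0).round(4),T[m].min(0).round(3),T[m].max(0).round(3))
for nm,px in(("canister",(545,222)),("bowl",(135,203)),("jar",(358,147))): print(nm,T[px[1],px[0]].round(3))
for nm,c in(("kn",(265,231)),("kc",(341,215))):
    p=blob(T,ray("top",*c,.03),.035,.02,.06); print(nm,p.mean(0).round(4),p.max(0).round(3),p.min(0).round(3))
```

```text
bench z top 0.0006 scene 0.0001
nozzle guess top [0.45  0.324 0.03 ] scene [0.459 0.316 0.03 ]
  scene 132 zmax [0.0307 0.0514 0.0535]
   top circle 0.4489 0.3249 r 0.0134
   all circle 0.4486 0.3179 r 0.0227
  top 222 zmax [0.0365 0.0534 0.0555]
   top circle 0.45 0.3282 r 0.0078
   all circle 0.449 0.328 r 0.0153
cutter guess top [ 0.406 -0.342  0.03 ] scene [ 0.419 -0.355  0.03 ]
  scene 406 zmax [0.0221 0.0331 0.0346]
   top circle 0.4057 -0.3487 r 0.0288
   all circle 0.4065 -0.3455 r 0.0292
  top 303 zmax [0.0258 0.0342 0.0352]
   top circle 0.405 -0.3467 r 0.0265
   all circle 0.4052 -0.3467 r 0.0265
rim rect 1912 [0.6438 0.0117] [0.237  0.3001] 9.626269340515137 z 0.0798
[[0.5019000172615051, 0.13989999890327454], [0.5521000027656555, -0.15600000321865082], [0.7857000231742859, -0.11640000343322754], [0.7354999780654907, 0.17949999868869781]]
floor z [[0.5703, 0.0915, 0.0056], [0.588, -0.0748, 0.0059]]
lid+hasp zmax [0.1955 0.2315 0.2392]
0.1 368 [ 0.653 -0.119  0.1  ] [0.702 0.163 0.12 ]
0.12 392 [ 0.654 -0.12   0.12 ] [0.702 0.164 0.14 ]
0.14 429 [ 0.653 -0.12   0.14 ] [0.702 0.163 0.16 ]
0.16 440 [ 0.654 -0.119  0.16 ] [0.735 0.165 0.18 ]
0.18 682 [ 0.654 -0.119  0.18 ] [0.733 0.164 0.2  ]
0.2 689 [ 0.653 -0.119  0.2  ] [0.718 0.164 0.22 ]
0.22 1332 [ 0.654 -0.12   0.22 ] [0.708 0.165 0.24 ]
0.24 14 [ 0.682 -0.003  0.24 ] [0.691 0.043 0.242]
catch [ 0.524  -0.004   0.0522] [ 0.512 -0.026  0.031] [0.532 0.016 0.064]
canister [ 0.613 -0.407  0.161]
bowl [0.696 0.378 0.006]
jar [ 0.778 -0.092  0.092]
kn [0.635  0.0983 0.0407] [0.661 0.115 0.059] [0.617 0.086 0.02 ]
kc [ 0.6677 -0.0561  0.0346] [ 0.689 -0.034  0.06 ] [ 0.635 -0.08   0.02 ]
```

Run:
```python
from h import *
T=pts("top",np.load("top0.npy")); S=pts("scene",np.load("scene0.npy"))
def msk(zl,zh,v0,v1):
    m=(T[...,2]>zl)&(T[...,2]<zh); m[:,:200]=0;m[:,392:]=0;m[:v0]=0;m[v1:]=0; return T[m]
A=msk(.1,.215,180,215); A=A[(A[:,0]<.71)]
vx,vy,x0,y0=cv2.fitLine(A[:,:2].astype(np.float32),cv2.DIST_HUBER,0,.01,.01).ravel(); 
yaw=np.arctan2(-vx,vy) if vy>0 else np.arctan2(vx,-vy); print("lid face yaw",np.degrees(yaw),len(A))
P=msk(.074,.086,205,300)
(c,sz,a)=cv2.minAreaRect(P[:,:2].astype(np.float32)); print("rect",np.round(c,4),np.round(sz,4),a)
for y in (yaw,):
    ex=np.array([np.cos(y),np.sin(y)]);ey=np.array([-ex[1],ex[0]])
    X=P[:,:2]@ex;Y=P[:,:2]@ey
    print("x'",np.percentile(X,[0,1,99,100]).round(4),"y'",np.percentile(Y,[0,1,99,100]).round(4))
    L=A[:,:2]@ex; 
    for z in(.11,.15,.19): 
        s=(abs(A[:,2]-z)<.02); print("lid inner x'",z,np.median(L[s]).round(4))
    B=msk(.225,.26,150,215); print("lid top x'",np.percentile(B[:,:2]@ex,[1,50,99]).round(4),np.percentile(B[:,:2]@ey,[1,99]).round(4),B[:,2].max())
    m=(S[...,2]>.12)&(S[...,2]<.26); m[:130]=0;m[300:]=0;m[:,300:330]&=True;m[:,:300]=0;m[:,392:]=0
    q=S[m]; qx=q[:,:2]@ex;qy=q[:,:2]@ey
    for z in np.arange(.12,.26,.01):
        s=(abs(q[:,2]-z)<.005); 
        if s.any(): print("scene z",z.round(2),np.percentile(qx[s],[5,50,95,99]).round(4), np.percentile(qy[s&(qx>np.median(qx[s])+.012)],[2,98]).round(3) if (s&(qx>np.median(qx[s])+.012)).any() else "")
    c=np.array([.524,-.004]); print("catch'",c@ex,c@ey)
```

```text
lid face yaw 9.613639 2135
rect [0.6019 0.0096] [0.1545 0.2905] 9.446754455566406
x' [0.5182 0.5195 0.6721 0.6727] y' [-0.2364 -0.2356  0.0535  0.0541]
lid inner x' 0.11 0.6718
lid inner x' 0.15 0.6717
lid inner x' 0.19 0.6717
lid top x' [0.6711 0.6755 0.6897] [-0.2316  0.0491] 0.24231911882619256
scene z 0.12 [0.6754 0.6792 0.6808 0.6817] 
scene z 0.13 [0.6773 0.6792 0.6806 0.6815] 
scene z 0.14 [0.6774 0.6794 0.6805 0.681 ] 
scene z 0.15 [0.6779 0.6792 0.6802 0.6806] 
scene z 0.16 [0.677  0.6792 0.6805 0.6809] 
scene z 0.17 [0.6772 0.6793 0.6806 0.6814] 
scene z 0.18 [0.6779 0.6798 0.7241 0.725 ] [-0.125 -0.065]
scene z 0.19 [0.678  0.6806 0.7205 0.7225] [-0.123 -0.062]
scene z 0.2 [0.678  0.68   0.7121 0.7148] [-0.122 -0.061]
scene z 0.21 [0.6782 0.6802 0.7045 0.7062] [-0.125 -0.062]
scene z 0.22 [0.6779 0.6799 0.6968 0.6988] [-0.123 -0.063]
scene z 0.23 [0.6728 0.6783 0.6884 0.6905] [-0.114 -0.073]
scene z 0.24 [0.6788 0.6821 0.6852 0.6861] 
catch' 0.5159730932712555 -0.09145363450050355
```

Call:
arm_command --turn '[[0,0,0.85],[0,0,0.85],[0,0,0.85],[0,0,0.84],[0,0,0],[0,0,0],[0,0,0],[0,0,0],[0,0,0],[0,0,0],[0,0,0],[0,0,0]]' --xyz '[[0,0,0],[0,0,0],[0,0,0],[0,0,0],[0.45,-0.29,0.32],[0.45,-0.29,0.32],[0.45,-0.29,0.32],[0.45,-0.29,0.32],[0.45,-0.29,0.32],[0.45,-0.29,0.32],[0.45,-0.29,0.32],[0.45,-0.29,0.32]]' --claw '[85,85,85,85,85,85,85,85,85,85,85,85]' --squeeze 40

```text
time_s: 1.3
position: [0.4047, -0.3465, 0.0726]
tool_rot: [[0.986, 0.167, -0.0], [0.167, -0.986, 0.0], [-0.0, -0.001, -1.0]]
ft_force: [0.3, 0.4, -0.0]
grip_width: 0.0847
gripper_force: 0.0
```

Call:
arm_command --turn '[[0,0,0],[0,0,0],[0,0,0],[0,0,0],[0,0,0],[0,0,0],[0,0,0],[0,0,0],[0,0,0],[0,0,0]]' --xyz '[[0,0,0.4],[0,0,0.4],[0,0,0.4],[0,0,0.14],[0,0,0],[0,0,0],[0,0,0],[0,0,0],[0,0,0],[0,0,0]]' --claw '[85,85,85,85,85,40,40,40,40,40]'

```text
time_s: 2.3
position: [0.4042, -0.3475, 0.0067]
tool_rot: [[0.986, 0.167, 0.0], [0.167, -0.986, -0.0], [0.0, 0.0, -1.0]]
ft_force: [0.5, 0.5, 0.6]
grip_width: 0.04
gripper_force: 0.0
```

Run:
```python
from h import *
im,d=imaging.get_image("scene"); cv2.imwrite("pics/s1.png",cv2.resize(im[220:370,80:260],None,fx=4,fy=4)); 
im2,d2=imaging.get_image("top"); cv2.imwrite("pics/t1.png",cv2.resize(im2[280:400,420:580],None,fx=4,fy=4)); print(env.observe()["grip_width"],env.observe()["gripper_force"])
```

```text
0.04028969968633468 0.0
```

View pics/s1.png

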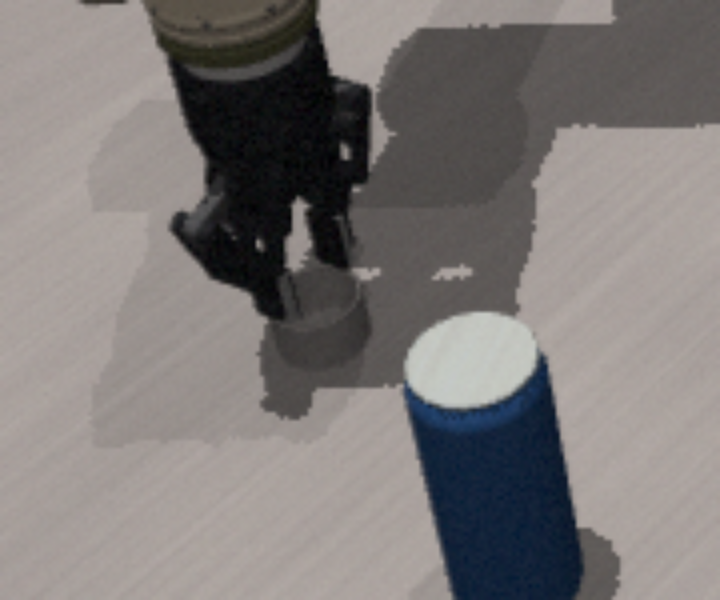

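The close-up shows that the cutter (about (320,320) in the crop) slipped out of the closing fingers towards +x. I'll lift clear and re-measure.

Call:
arm_command --turn '[[0,0,0],[0,0,0],[0,0,0],[0,0,0],[0,0,0],[0,0,0],[0,0,0]]' --xyz '[[0,0,-0.4],[0,0,-0.4],[-0.6,0,-0.4],[-0.6,0,-0.4],[-0.6,0,0],[-0.6,0,0],[0,0,0]]' --claw '[40,40,85,85,85,85,85]'

```text
time_s: 3.1
position: [0.2835, -0.3678, 0.0866]
tool_rot: [[0.986, 0.164, -0.001], [0.164, -0.986, 0.0], [-0.001, -0.0, -1.0]]
ft_force: [0.7, -0.1, -0.3]
grip_width: 0.0846
gripper_force: 0.0
```

```bash
cat > ring.py <<'E'
from h import *
from scipy.optimize import least_squares
def fit(c0,r0,zt,crop):
    out=[]
    for n in("top","scene"):
        im,d=imaging.get_image(n); w=pts(n,d); np.save(f"{n}1.npy",d)
        m=(np.hypot(w[...,0]-c0[0],w[...,1]-c0[1])<.055)&(w[...,2]>.008)&(w[...,2]<.07)
        mm=cv2.morphologyEx(m.astype(np.uint8),cv2.MORPH_CLOSE,np.ones((3,3)))
        cs,_=cv2.findContours(mm,cv2.RETR_EXTERNAL,cv2.CHAIN_APPROX_NONE)
        c=max(cs,key=cv2.contourArea); print(n,"bbox",cv2.boundingRect(c))
        p=w[m]; print("  zpct",np.percentile(p[:,2],[5,50,95]).round(4),"minmax xy",p.min(0)[:2].round(4),p.max(0)[:2].round(4))
        o=np.array([ray(n,*q[0],zt)[:2] for q in c])   # outline on top plane: keep edge belonging to the top rim
        q=p[p[:,2]>zt-.004][:,:2]
        f=least_squares(lambda x:np.hypot(*(q-x[:2]).T)-x[2],[*c0,r0],loss="soft_l1",f_scale=.002); print("  rim fit",f.x.round(4),len(q))
        (a,b),r=cv2.minEnclosingCircle(q.astype(np.float32)); print("  enc",round(a,4),round(b,4),round(r,4))
E
python3 - <<'E'
from ring import *
fit((.42,-.345),.025,.032,None)
print(env.observe()["position"])
E
```

```text
top bbox (475, 325, 31, 27)
  zpct [0.0105 0.0261 0.0346] minmax xy [ 0.381  -0.3727] [ 0.4313 -0.3209]
  rim fit [ 0.4056 -0.3466  0.0244] 132
  enc 0.4055 -0.3469 0.0261
scene bbox (147, 286, 25, 25)
  zpct [0.009  0.0217 0.0335] minmax xy [ 0.3781 -0.3743] [ 0.4333 -0.3211]
  rim fit [ 0.4058 -0.3475  0.0248] 106
  enc 0.4038 -0.3485 0.0289
[ 0.2856466  -0.36769347  0.08658764]
```

View pics/t1.png

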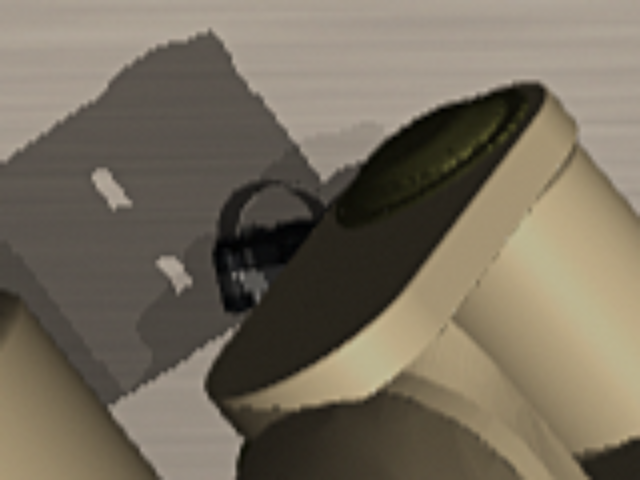

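Run:
```python
from h import *
c=np.array([.4042,-.3475]); yt=np.array([.167,-.986])
for z in(.007,.015,.025,.035,.045):
    print(z,[((proj("scene",[*(c+s*yt),z])-[80,220])*4).round(0).tolist() for s in(.02,-.02)])
print("ring top",[((proj("scene",[.4055+a,-.347+b,.032])-[80,220])*4).round(0).tolist() for a,b in((0,0),(.026,0),(0,.026),(0,-.026),(-.026,0))])
print(env.observe()["grip_width"])
```

```text
0.007 [[297.0, 351.0], [342.0, 305.0]]
0.015 [[294.0, 341.0], [339.0, 294.0]]
0.025 [[290.0, 328.0], [336.0, 282.0]]
0.035 [[287.0, 315.0], [333.0, 269.0]]
0.045 [[283.0, 302.0], [329.0, 256.0]]
ring top [[313.0, 296.0], [346.0, 315.0], [348.0, 269.0], [277.0, 324.0], [281.0, 278.0]]
0.08493184342553618
```

Run:
```python
from h import *
p0=env.observe()["position"]; print(p0)
ex=np.array([.986,.167]);ey=np.array([-.167,.986])
for n in("scene","top"):
    w=pts(n,np.load(f"{n}1.npy")); q=w[...,:2]-p0[:2]
    m=(np.hypot(q[...,0],q[...,1])<.09)&(w[...,2]>.02)&(w[...,2]<.2)
    a=q[m]@ex; b=q[m]@ey; z=w[m][:,2]
    for z0 in np.arange(.04,.18,.01):
        s=(z>=z0)&(z<z0+.01)
        if s.sum()>3: print(n,z0.round(2),s.sum(),"x'",np.percentile(a[s],[2,50,98]).round(3),"y'",np.percentile(b[s],[2,25,50,75,98]).round(3))
```

```text
[ 0.2856466  -0.36769347  0.08658764]
scene 0.13 43 x' [-0.012  0.005  0.012] y' [-0.053 -0.048  0.041  0.043  0.05 ]
scene 0.14 82 x' [-0.01   0.006  0.012] y' [-0.057 -0.052  0.039  0.043  0.056]
scene 0.15 89 x' [-0.011  0.004  0.011] y' [-0.057 -0.054 -0.046  0.042  0.055]
scene 0.16 65 x' [-0.012  0.006  0.012] y' [-0.058 -0.049  0.042  0.043  0.052]
scene 0.17 91 x' [-0.01   0.009  0.014] y' [-0.074 -0.054 -0.043  0.046  0.068]
top 0.13 18 x' [0.004 0.007 0.01 ] y' [-0.046 -0.043 -0.042  0.047  0.052]
top 0.14 39 x' [0.003 0.008 0.01 ] y' [-0.051 -0.044  0.047  0.051  0.055]
top 0.15 23 x' [0.005 0.009 0.01 ] y' [-0.049 -0.001  0.047  0.049  0.055]
top 0.16 11 x' [0.005 0.009 0.01 ] y' [-0.049  0.043  0.046  0.053  0.055]
top 0.17 31 x' [0.001 0.01  0.012] y' [-0.051  0.045  0.049  0.054  0.066]
```

The depth readings show the fingers physically end about 30 mm above the reported TCP, beyond the 13 mm that opening accounts for. That is why they closed above the ring. I'll descend further, watching the force.

Call:
arm_command --turn '[[0,0,0],[0,0,0],[0,0,0],[0,0,0],[0,0,0],[0,0,0],[0,0,0],[0,0,0],[0,0,0],[0,0,0],[0,0,0]]' --xyz '[[0.6,0,0.2],[0.6,0,0.3],[0.6,0,0.3],[0.6,0,0.3],[0.03,0,0.3],[0,0,0.3],[0,0,0.2],[0,0,0.1],[0,0,0],[0,0,0],[0,0,0]]' --claw '[85,85,85,85,85,85,85,85,85,85,85]'

```text
time_s: 4.3
position: [0.4058, -0.3475, -0.0129]
tool_rot: [[0.986, 0.167, 0.001], [0.167, -0.986, -0.001], [0.001, 0.001, -1.0]]
ft_force: [0.5, -0.2, -0.0]
grip_width: 0.0851
gripper_force: 0.0
```

Call:
arm_command --turn '[[0,0,0],[0,0,0],[0,0,0],[0,0,0],[0,0,0],[0,0,0],[0,0,0],[0,0,0]]' --xyz '[[0,0,0.1],[0,0,0.06],[0,0,0],[0,0,0],[0,0,0],[0,0,0],[0,0,0],[0,0,0]]' --claw '[85,85,40,40,40,40,40,40]'

```text
time_s: 5.1
position: [0.4056, -0.3472, -0.0213]
tool_rot: [[0.986, 0.167, 0.0], [0.167, -0.986, -0.0], [0.0, 0.0, -1.0]]
ft_force: [-0.3, 0.3, 4.4]
grip_width: 0.0497
gripper_force: 41.9
```

Call:
arm_command --turn '[[0,0,0],[0,0,0],[0,0,0],[0,0,0],[0,0,0],[0,0,0],[0,0,0],[0,0,0],[0,0,0],[0,0,0],[0,0,0],[0,0,0]]' --xyz '[[0,0,-0.3],[0,0,-0.5],[0,0,-0.6],[0,0,-0.6],[0.5,-0.55,-0.4],[0.65,-0.7,0],[0.65,-0.7,0],[0.65,-0.7,0],[0.65,-0.7,0],[0.65,-0.7,0],[0.53,-0.58,0],[0.26,-0.3,0]]' --claw '[40,40,40,40,40,40,40,40,40,40,40,40]'

```text
time_s: 6.3
position: [0.5892, -0.0632, 0.098]
tool_rot: [[0.985, 0.17, -0.0], [0.17, -0.985, 0.001], [-0.0, -0.001, -1.0]]
ft_force: [0.1, -0.9, -0.1]
grip_width: 0.0496
gripper_force: 41.7
```

Run:
```python
from h import *
im,d=imaging.get_image("scene"); cv2.imwrite("pics/s2.png",cv2.resize(im[120:330,230:430],None,fx=2.8,fy=2.8))
p=env.observe()["position"]; print(p, p[:2]@[.986,.167]-.597, p[:2]@[-.167,.986]+.0915)
```

```text
[ 0.58987663 -0.06185533  0.09792573] -0.02571148691497771 -0.0679987523199111
```

View pics/s2.png

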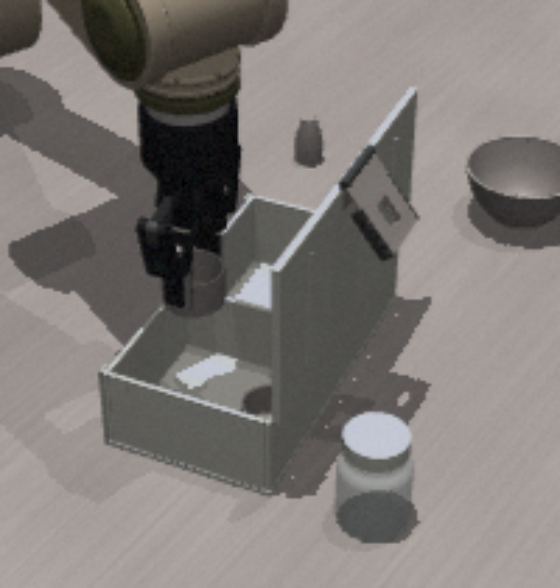

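The held ring (crop (195,280)) is over the -y compartment, where the kept cutter shows at (260,400). I'll lower and release it.

Call:
arm_command --turn '[[0,0,0],[0,0,0],[0,0,0],[0,0,0],[0,0,0],[0,0,0],[0,0,0],[0,0,0],[0,0,0]]' --xyz '[[0,0,0.4],[0,0,0.4],[0,0,0.4],[0,0,0.4],[0,0,0.36],[0,0,0.2],[0,0,0],[0,0,0],[0,0,0]]' --claw '[40,40,40,40,40,40,40,63,63]'

```text
time_s: 7.25
position: [0.5888, -0.0664, -0.0086]
tool_rot: [[0.986, 0.167, 0.002], [0.167, -0.986, -0.001], [0.002, 0.001, -1.0]]
ft_force: [-0.1, 0.6, 0.4]
grip_width: 0.0629
gripper_force: 0.0
```

Call:
arm_command --turn '[[0,0,0],[0,0,0],[0,0,0],[0,0,0],[0,0,0],[0,0,0],[0,0,0]]' --xyz '[[0,0,0],[0,0,-0.1],[0,0,-0.4],[0,0,-0.6],[0,0,-0.7],[0,0,-0.7],[0,0,-0.2]]' --claw '[63,63,63,63,63,63,63]'

```text
time_s: 7.95
position: [0.5897, -0.0666, 0.13]
tool_rot: [[0.986, 0.167, 0.007], [0.167, -0.986, -0.002], [0.006, 0.003, -1.0]]
ft_force: [0.2, 0.4, 0.3]
grip_width: 0.0631
gripper_force: 0.0
```

Call:
arm_command --turn '[[0,0,0],[0,0,0],[0,0,0],[0,0,0],[0,0,0],[0,0,0],[0,0,0],[0,0,0],[0,0,0],[0,0,0],[0,0,0],[0,0,0]]' --xyz '[[-0.1,-0.4,0],[-0.13,-0.75,0],[-0.13,-0.8,0],[-0.14,-0.8,0],[-0.14,-0.8,0],[-0.14,-0.8,0],[-0.14,-0.8,0],[-0.14,-0.8,0.2],[-0.14,-0.8,0.4],[-0.14,-0.8,0.4],[-0.12,-0.5,0.4],[0,-0.18,0]]' --claw '[63,63,63,85,85,85,85,85,85,85,85,85]'

```text
time_s: 9.15
position: [0.4446, 0.3286, 0.053]
tool_rot: [[0.985, 0.17, -0.005], [0.17, -0.985, -0.002], [-0.005, 0.001, -1.0]]
ft_force: [0.4, -0.2, 0.5]
grip_width: 0.0851
gripper_force: 0.0
```

Run:
```python
from h import *
p=env.observe()["position"]; print(p, p[:2]@[.986,.167], p[:2]@[-.167,.986])
W=pts("top",imaging.get_image("top")[1]); print(env.observe()["position"])
ex=np.array([.986,.167]);ey=np.array([-.167,.986]); c=.597*ex-.0915*ey
q=W[...,:2]-c; a=q@ex; b=q@ey
for nm,m in(("y<0",b<-.01),("y>0",b>.01)):
    s=m&(abs(a)<.064)&(abs(b)<.135)&(W[...,2]>.018)&(W[...,2]<.065)
    lab,cc=cv2.connectedComponents(s.astype(np.uint8))
    for i in range(1,lab):
        k=cc==i
        if k.sum()>25: print(nm,k.sum(),"x",a[k].min().round(3),a[k].max().round(3),"y",b[k].min().round(3),b[k].max().round(3),"zmax",W[k][:,2].max().round(3))
S=pts("scene",imaging.get_image("scene")[1])
for n,w in(("scene",S),("top",W)):
    m=(np.hypot(w[...,0]-.449,w[...,1]-.327)<.03)&(w[...,2]>.008)&(w[...,2]<.058)
    pp=w[m]; print(n,len(pp),pp.min(0).round(3) if len(pp) else "",pp.max(0).round(3) if len(pp) else "")
```

```text
[0.44457267 0.32856267 0.05301534] 0.49321862154196794 0.24971915865812894
[0.4460016  0.3289627  0.05458579]
y<0 137 x 0.019 0.064 y -0.099 -0.051 zmax 0.04
y<0 146 x -0.054 -0.003 y -0.099 -0.047 zmax 0.043
y>0 143 x 0.027 0.053 y 0.071 0.097 zmax 0.055
scene 133 [0.438 0.309 0.008] [0.467 0.338 0.057]
top 0
```

Call:
arm_command --turn '[[0,0,0],[0,0,0],[0,0,0],[0,0,0],[0,0,0],[0,0,0],[0,0,0],[0,0,0],[0,0,0],[0,0,0],[0,0,0],[0,0,0]]' --xyz '[[0.05,0.05,0.3],[0,0,0.4],[0,0,0.4],[0,0,0.24],[0,0,0.05],[0,0,0],[0,0,0],[0,0,0],[0,0,0],[0,0,0],[0,0,0],[0,0,0]]' --claw '[85,85,85,85,85,15,15,15,15,15,15,15]'

```text
time_s: 10.45
position: [0.4507, 0.3256, -0.0131]
tool_rot: [[0.986, 0.167, 0.001], [0.167, -0.986, 0.001], [0.002, -0.0, -1.0]]
ft_force: [-1.5, 0.4, 5.0]
grip_width: 0.0281
gripper_force: 39.1
```

Call:
arm_command --turn '[[0,0,0],[0,0,0],[0,0,0],[0,0,0],[0,0,0],[0,0,0],[0,0,0],[0,0,0],[0,0,0],[0,0,0],[0,0,0],[0,0,0]]' --xyz '[[0,0,-0.3],[0,0,-0.5],[0,0,-0.6],[0,0,-0.6],[0.1,0.4,-0.5],[0.2,0.7,0],[0.2,0.8,0],[0.2,0.8,0],[0.2,0.8,0],[0.25,0.8,0],[0.2,0.7,0],[0.11,0.44,0]]' --claw '[15,15,15,15,15,15,15,15,15,15,15,15]'

```text
time_s: 11.65
position: [0.5686, 0.0668, 0.111]
tool_rot: [[0.986, 0.165, 0.0], [0.165, -0.986, -0.0], [0.0, 0.0, -1.0]]
ft_force: [-0.8, 1.4, -1.1]
grip_width: 0.0281
gripper_force: 39.7
```

Call:
arm_command --turn '[[0,0,0],[0,0,0]]' --xyz '[[0,0,0.2],[0,0,0]]' --claw '[15,15]'

```text
time_s: 11.85
position: [0.5667, 0.0694, 0.0996]
tool_rot: [[0.986, 0.166, -0.003], [0.166, -0.986, 0.0], [-0.003, -0.001, -1.0]]
ft_force: [-0.1, 0.4, -0.6]
grip_width: 0.0278
gripper_force: 39.7
```

Call:
arm_command --turn '[[0,0,0],[0,0,0],[0,0,0],[0,0,0],[0,0,0],[0,0,0],[0,0,0],[0,0,0],[0,0,0],[0,0,0],[0,0,0]]' --xyz '[[0,0,0.4],[0,0,0.4],[0,0,0.4],[0,0,0.4],[0,0,0.3],[0,0,0.14],[0,0,0],[0,0,0],[0,0,0],[0,0,0],[0,0,-0.1]]' --claw '[15,15,15,15,15,15,15,48,48,48,48]'

```text
time_s: 12.95
position: [0.5676, 0.0693, 0.0041]
tool_rot: [[0.986, 0.167, -0.0], [0.167, -0.986, 0.0], [-0.0, -0.0, -1.0]]
ft_force: [0.4, 0.2, 0.7]
grip_width: 0.0481
gripper_force: 0.0
```

Call:
arm_command --turn '[[0,0,0],[0,0,0],[0,0,0],[0,0,0],[0,0,0],[0,0,0],[0,0,0],[0,0,0],[0,0,0]]' --xyz '[[0,0,-0.4],[0,0,-0.6],[0,0,-0.8],[0,0,-0.8],[-0.6,0,-0.8],[-0.6,0,-0.8],[-0.6,0,-0.6],[-0.6,0,0],[0,0,0]]' --claw '[48,48,48,48,20,0,0,0,0]'

```text
time_s: 13.85
position: [0.447, 0.0492, 0.2458]
tool_rot: [[0.986, 0.167, 0.002], [0.167, -0.986, -0.001], [0.002, 0.001, -1.0]]
ft_force: [0.1, 0.1, 0.5]
grip_width: 0.0002
gripper_force: 0.0
```

Run:
```python
from h import *
im,d=imaging.get_image("scene"); cv2.imwrite("pics/s3.png",im[100:340,200:440].repeat(2,0).repeat(2,1))
W=pts("top",imaging.get_image("top")[1]); o=env.observe(); print(o["position"],o["q"].round(1))
ex=np.array([.986,.167]);ey=np.array([-.167,.986]); c=.597*ex-.0915*ey
q=W[...,:2]-c; a=q@ex; b=q@ey
for nm,m in(("y<0",b<-.01),("y>0",b>.01)):
    s=m&(abs(a)<.064)&(abs(b)<.135)&(W[...,2]>.018)&(W[...,2]<.065)
    lab,cc=cv2.connectedComponents(s.astype(np.uint8))
    for i in range(1,lab):
        k=cc==i
        if k.sum()>25: print(nm,k.sum(),"x",a[k].min().round(3),a[k].max().round(3),"y",b[k].min().round(3),b[k].max().round(3),"zmax",W[k][:,2].max().round(3))
```

```text
[0.44932507 0.04919306 0.24461676] [-8.8 10.  84.   0.  86.  71.6]
y<0 137 x 0.019 0.064 y -0.099 -0.051 zmax 0.04
y<0 147 x -0.054 -0.004 y -0.099 -0.047 zmax 0.042
y>0 140 x 0.027 0.053 y 0.071 0.097 zmax 0.056
y>0 174 x -0.041 -0.012 y 0.05 0.079 zmax 0.061
```

Call:
arm_command --turn '[[0,0,0],[0,0,0],[0,0,0],[0,0,0],[0,0,0],[0,0,0],[0,0,0],[0,0,0],[0,0,0],[0,0,0],[0,0,0],[0,0,0]]' --xyz '[[0,-0.1,-0.3],[0,-0.2,-0.3],[0.5,-0.3,0],[0.6,0,0],[0.6,0,0],[0.6,0,0],[0.6,0,0],[0.6,0,0],[0.6,0,0],[0.6,0,0],[0.4,0,0],[0,0,0]]' --claw '[0,0,0,0,0,0,0,0,0,0,0,0]'

```text
time_s: 15.15
position: [0.698, 0.1218, 0.2706]
tool_rot: [[0.986, 0.167, -0.003], [0.167, -0.986, 0.0], [-0.003, -0.001, -1.0]]
ft_force: [0.2, -0.2, -0.7]
grip_width: -0.0002
gripper_force: 0.0
```

```bash
cat > st.py <<'E'
from h import *
def st():
    o=env.observe(); p=o["position"]; x=p[:2]@[.986,.167]-.597; y=p[:2]@[-.167,.986]+.0915
    f=o["ft_force"]; print("case x,y",round(x,4),round(y,4),"z",p[2].round(4),"F'",(f[:2]@[.986,.167]).round(1),(f[:2]@[-.167,.986]).round(1),f[2].round(1),"q",o["q"].round(0),"zax",o["tool_rot"][:,2].round(3))
E
python3 -c "
from st import *; st()"
```

```text
case x,y 0.1116 0.095 z 0.2706 F' 0.2 -0.2 -0.7 q [  0.  38.  34.   0. 108.  81.] zax [-0.003  0.    -1.   ]
```

View pics/s3.png

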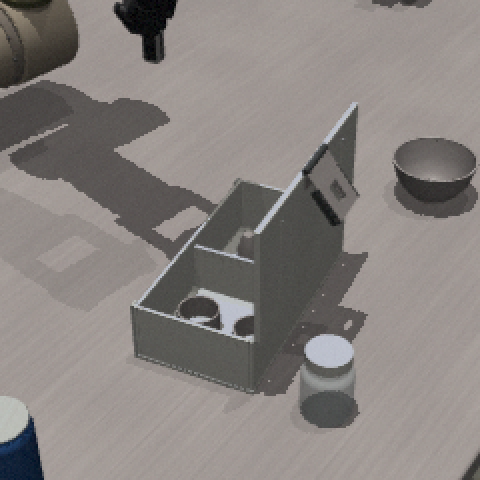

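The crop shows both cutters in the near compartment, at (200,310) and (250,325). The nozzle is behind the divider at (245,240), and the lid and hasp have not moved. Next I'll drop the shut fingers behind the lid.

Call:
arm_command --turn '[[0,0,0],[0,0,0],[0,0,0],[0,0,0],[0,0,0],[0,0,0],[0,0,0],[0,0,0]]' --xyz '[[0,0,0.4],[0,0,0.4],[0,0,0.4],[0,0,0.4],[-0.2,0,0],[-0.2,0,0],[-0.2,0,0],[0,0,0]]' --claw '[0,0,0,0,0,0,0,0]'

```text
time_s: 15.95
position: [0.6656, 0.1165, 0.1939]
tool_rot: [[0.986, 0.167, -0.001], [0.167, -0.986, 0.0], [-0.001, -0.0, -1.0]]
ft_force: [-0.5, 0.0, 0.5]
grip_width: 0.0003
gripper_force: 0.0
```

```bash
python3 -c "
from st import *; st()"
```

```text
case x,y 0.0787 0.0952 z 0.1939 F' -0.5 0.1 0.5 q [-0. 35. 52. -0. 93. 80.] zax [-0.001  0.    -1.   ]
```

Call:
arm_command --turn '[[0,0,0],[0,0,0],[0,0,0],[0,0,0],[0,0,0],[0,0,0]]' --xyz '[[-0.3,0,0.1],[-0.3,0,0.1],[-0.3,0,0.1],[-0.26,0,0.17],[-0.26,0,0.17],[0,0,0]]' --claw '[0,0,0,0,0,0]'

```text
time_s: 16.55
position: [0.5951, 0.1046, 0.1614]
tool_rot: [[0.986, 0.167, -0.002], [0.167, -0.986, 0.0], [-0.002, -0.0, -1.0]]
ft_force: [-0.5, -0.0, 0.7]
grip_width: -0.0001
gripper_force: 0.0
```

```bash
cat > lid.py <<'E'
from st import *
def lid():
    ex=np.array([.986,.167]);ey=np.array([-.167,.986]); c=.597*ex-.0915*ey
    for n in("top","scene"):
        w=pts(n,imaging.get_image(n)[1]); q=w[...,:2]-c; a=q@ex; b=q@ey; z=w[...,2]
        s=(abs(b+.08)<.045)&(a>-.1)&(a<.13)&(z>.07)&(z<.26)
        print(n,s.sum())
        for a0 in np.arange(-.1,.13,.015):
            k=s&(a>=a0)&(a<a0+.015)
            if k.sum()>5: print("  x",round(a0+.0075,3),"z",np.percentile(z[k],[5,50,95]).round(3))
E
python3 -c "
from lid import *; st(); lid()"
```

```text
case x,y 0.0073 0.0952 z 0.1614 F' -0.5 0.0 0.7 q [-1. 29. 69. -0. 82. 79.] zax [-0.002  0.    -1.   ]
top 2262
  x -0.078 z [0.077 0.08  0.082]
  x -0.018 z [0.199 0.201 0.204]
  x -0.003 z [0.183 0.191 0.2  ]
  x 0.012 z [0.164 0.173 0.181]
  x 0.027 z [0.145 0.154 0.162]
  x 0.042 z [0.126 0.135 0.144]
  x 0.057 z [0.107 0.116 0.125]
  x 0.072 z [0.088 0.097 0.106]
  x 0.088 z [0.079 0.083 0.085]
scene 1909
  x -0.078 z [0.071 0.078 0.082]
  x -0.062 z [0.072 0.077 0.083]
  x -0.018 z [0.198 0.201 0.204]
  x -0.003 z [0.181 0.191 0.2  ]
  x 0.012 z [0.162 0.171 0.181]
  x 0.027 z [0.143 0.153 0.162]
  x 0.042 z [0.124 0.134 0.143]
  x 0.057 z [0.105 0.115 0.125]
  x 0.072 z [0.079 0.095 0.105]
  x 0.088 z [0.076 0.079 0.083]
```

Call:
arm_command --turn '[[0,0,0],[0,0,0],[0,0,0],[0,0,0],[0,0,0],[0,0,0],[0,0,0]]' --xyz '[[-0.27,0,0.24],[-0.27,0,0.24],[-0.14,0,0.28],[-0.14,0,0.28],[0,0,0.2],[0,0,0.2],[0,0,0]]' --claw '[0,0,0,0,0,0,0]'

```text
time_s: 17.35
position: [0.556, 0.0977, 0.0887]
tool_rot: [[0.986, 0.167, -0.002], [0.167, -0.986, 0.0], [-0.002, -0.0, -1.0]]
ft_force: [0.6, 0.4, 1.0]
grip_width: -0.0
gripper_force: 0.0
```

```bash
python3 -c "
from lid import *; st(); lid()"
```

```text
case x,y -0.0325 0.095 z 0.0887 F' 0.7 0.3 1.0 q [-2. 29. 82.  0. 69. 78.] zax [-0.002  0.    -1.   ]
top 3816
  x -0.078 z [0.074 0.08  0.12 ]
  x -0.062 z [0.12  0.123 0.125]
  x -0.048 z [0.116 0.119 0.122]
  x -0.033 z [0.113 0.116 0.119]
  x -0.018 z [0.109 0.112 0.115]
  x -0.003 z [0.105 0.108 0.111]
  x 0.012 z [0.101 0.104 0.108]
  x 0.027 z [0.098 0.101 0.104]
  x 0.042 z [0.094 0.097 0.101]
  x 0.057 z [0.091 0.094 0.097]
  x 0.072 z [0.084 0.09  0.093]
  x 0.088 z [0.081 0.084 0.086]
scene 1901
  x -0.078 z [0.07  0.077 0.082]
  x -0.062 z [0.119 0.122 0.125]
  x -0.048 z [0.116 0.119 0.122]
  x -0.033 z [0.112 0.115 0.118]
  x -0.018 z [0.108 0.112 0.115]
  x -0.003 z [0.104 0.108 0.111]
  x 0.012 z [0.101 0.104 0.107]
  x 0.027 z [0.097 0.1   0.104]
  x 0.042 z [0.094 0.097 0.1  ]
  x 0.057 z [0.09  0.093 0.097]
  x 0.072 z [0.076 0.089 0.093]
  x 0.088 z [0.08  0.083 0.086]
```

Call:
arm_command --turn '[[0,0,0],[0,0,0],[0,0,0],[0,0,0],[0,0,0],[0,0,0]]' --xyz '[[-0.05,0,0.12],[-0.05,0,0.12],[-0.05,0,0.12],[-0.05,0,0.1],[0,0,0.04],[0,0,0.02]]' --claw '[0,0,0,0,0,0]'

```text
time_s: 18.05
position: [0.5457, 0.096, 0.0637]
tool_rot: [[0.986, 0.167, -0.001], [0.167, -0.986, -0.0], [-0.001, -0.0, -1.0]]
ft_force: [0.1, 0.4, 1.0]
grip_width: -0.0002
gripper_force: 0.2
```

Call:
arm_command --turn '[[0,0,0],[0,0,0],[0,0,0]]' --xyz '[[0,0,0.02],[0,0,0.02],[0,0,0]]' --claw '[0,0,0]'

```text
time_s: 18.35
position: [0.546, 0.096, 0.0619]
tool_rot: [[0.986, 0.167, 0.0], [0.167, -0.986, 0.0], [0.0, -0.0, -1.0]]
ft_force: [0.4, -0.2, 0.8]
grip_width: -0.0
gripper_force: 0.0
```

```bash
python3 -c "
from lid import *; st(); lid()" | grep -v scene | head -14
```

```text
case x,y -0.0426 0.095 z 0.0619 F' 0.4 -0.2 0.8 q [-2. 30. 85.  0. 64. 78.] zax [ 0.  0. -1.]
top 3791
  x -0.078 z [0.077 0.092 0.095]
  x -0.062 z [0.09  0.093 0.095]
  x -0.048 z [0.089 0.092 0.095]
  x -0.033 z [0.089 0.092 0.094]
  x -0.018 z [0.089 0.092 0.094]
  x -0.003 z [0.089 0.091 0.094]
  x 0.012 z [0.088 0.091 0.093]
  x 0.027 z [0.088 0.09  0.093]
  x 0.042 z [0.088 0.09  0.093]
  x 0.057 z [0.087 0.09  0.092]
  x 0.072 z [0.085 0.089 0.092]
  x 0.088 z [0.082 0.085 0.086]
```

Call:
arm_command --turn '[[0,0,0],[0,0,0],[0,0,0],[0,0,0]]' --xyz '[[0,0,0.02],[0,0,0.02],[0,0,0.02],[0,0,0]]' --claw '[0,0,0,0]'

```text
time_s: 18.85
position: [0.5459, 0.096, 0.0588]
tool_rot: [[0.986, 0.167, -0.0], [0.167, -0.986, 0.0], [-0.0, -0.0, -1.0]]
ft_force: [-0.1, -0.2, 0.5]
grip_width: -0.0001
gripper_force: 0.0
```

Call:
arm_command --turn '[[0,0,0],[0,0,0],[0,0,0],[0,0,0]]' --xyz '[[0,0,0.02],[0,0,0.02],[0,0,0.02],[0,0,0]]' --claw '[0,0,0,0]'

```text
time_s: 19.25
position: [0.5461, 0.096, 0.0585]
tool_rot: [[0.986, 0.167, 0.002], [0.167, -0.986, -0.0], [0.002, 0.001, -1.0]]
ft_force: [-8.6, -1.1, 23.2]
grip_width: 0.0001
gripper_force: 11.7
```

Call:
arm_command --turn '[[0,0,0],[0,0,0],[0,0,0],[0,0,0],[0,0,0],[0,0,0],[0,0,0]]' --xyz '[[0,0,-0.4],[0,0,-0.6],[0.5,0,-0.6],[0.5,0,-0.3],[0.5,0.3,0],[0,0,0],[0,0,0]]' --claw '[0,0,0,0,0,0,0]'

```text
time_s: 19.95
position: [0.6222, 0.0937, 0.1502]
tool_rot: [[0.986, 0.167, -0.001], [0.167, -0.986, 0.0], [-0.001, -0.0, -1.0]]
ft_force: [0.2, 0.7, -0.8]
grip_width: -0.0001
gripper_force: 0.0
```

```bash
cat > hasp.py <<'E'
from lid import *
def hasp():
    ex=np.array([.986,.167]);ey=np.array([-.167,.986]); c=.597*ex-.0915*ey
    for n in("top","scene"):
        im,d=imaging.get_image(n); w=pts(n,d); q=w[...,:2]-c; a=q@ex; b=q@ey; z=w[...,2]
        s=(abs(b)<.034)&(a>-.17)&(a<.06)&(z>.015)&(z<.18)&((z>.096)|(a<-.08))
        print(n,s.sum(),"y",np.percentile(b[s],[1,99]).round(3))
        for a0 in np.arange(-.17,.06,.01):
            k=s&(a>=a0)&(a<a0+.01)
            if k.sum()>4: print("  x",round(a0+.005,3),k.sum(),"z",np.percentile(z[k],[5,50,95]).round(3))
    return im
E
python3 -c "
from hasp import *; st(); lid(); cv2.imwrite('pics/s4.png',cv2.resize(hasp()[100:340,200:440],None,fx=2.4,fy=2.4))"
```

```text
case x,y 0.0321 0.08 z 0.1502 F' 0.3 0.6 -0.8 q [-2. 32. 66.  0. 83. 78.] zax [-0.001  0.    -1.   ]
top 3782
  x -0.078 z [0.076 0.088 0.091]
  x -0.062 z [0.086 0.089 0.092]
  x -0.048 z [0.086 0.089 0.092]
  x -0.033 z [0.087 0.089 0.092]
  x -0.018 z [0.087 0.089 0.092]
  x -0.003 z [0.087 0.089 0.092]
  x 0.012 z [0.087 0.089 0.092]
  x 0.027 z [0.087 0.089 0.092]
  x 0.042 z [0.087 0.089 0.092]
  x 0.057 z [0.087 0.089 0.092]
  x 0.072 z [0.085 0.088 0.092]
  x 0.088 z [0.082 0.085 0.087]
scene 1698
  x -0.078 z [0.085 0.088 0.09 ]
  x -0.062 z [0.087 0.089 0.091]
  x -0.048 z [0.086 0.089 0.091]
  x -0.033 z [0.086 0.089 0.091]
  x -0.018 z [0.086 0.089 0.092]
  x -0.003 z [0.087 0.089 0.091]
  x 0.012 z [0.086 0.089 0.091]
  x 0.027 z [0.086 0.089 0.091]
  x 0.042 z [0.086 0.089 0.092]
  x 0.057 z [0.086 0.089 0.091]
  x 0.072 z [0.075 0.087 0.091]
  x 0.088 z [0.081 0.084 0.087]
top 999 y [-0.029  0.03 ]
  x -0.095 9 z [0.049 0.051 0.053]
  x -0.085 81 z [0.047 0.092 0.096]
  x -0.075 81 z [0.096 0.097 0.101]
  x -0.065 175 z [0.099 0.103 0.107]
  x -0.055 183 z [0.105 0.11  0.115]
  x -0.045 138 z [0.113 0.119 0.124]
  x -0.035 160 z [0.122 0.127 0.131]
  x -0.025 170 z [0.128 0.131 0.136]
scene 283 y [-0.032  0.031]
  x -0.085 13 z [0.091 0.093 0.095]
  x -0.075 19 z [0.096 0.097 0.099]
  x -0.065 27 z [0.1   0.103 0.108]
  x -0.055 51 z [0.101 0.109 0.114]
  x -0.045 44 z [0.107 0.116 0.122]
  x -0.035 48 z [0.113 0.124 0.129]
  x -0.025 81 z [0.124 0.131 0.135]
```

View pics/s4.png

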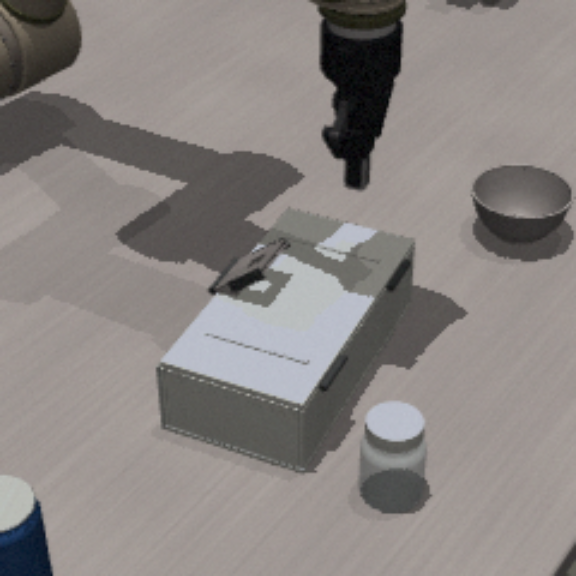

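The lid is shut. The hasp leans back over it, with its tip near (285,242) in the crop, i.e. case x about -0.020 and z 0.133. Next I'll put the fingers behind the hasp tip.

Call:
arm_command --turn '[[0,0,0],[0,0,0],[0,0,0],[0,0,0],[0,0,0],[0,0,0],[0,0,0],[0,0,0]]' --xyz '[[0,0.5,0],[0,0.6,0],[0,0.5,0],[0,0,0.4],[0,0,0.5],[0,0,0.5],[-0.2,0,0],[0,0,0]]' --claw '[26,26,26,26,26,26,26,26]'

```text
time_s: 20.95
position: [0.6247, 0.0135, 0.0805]
tool_rot: [[0.986, 0.167, -0.002], [0.167, -0.986, 0.0], [-0.002, -0.001, -1.0]]
ft_force: [-0.2, 0.4, -0.2]
grip_width: 0.026
gripper_force: 0.0
```

```bash
python3 -c "
from st import *; st()"
```

```text
case x,y 0.0212 0.0005 z 0.0805 F' -0.2 0.4 -0.2 q [-10.  35.  72.  -0.  73.  71.] zax [-0.002  0.    -1.   ]
```

Call:
arm_command --turn '[[0,0,0],[0,0,0],[0,0,0],[0,0,0],[0,0,0],[0,0,0],[0,0,0],[0,0,0]]' --xyz '[[-0.2,0,0],[-0.2,0,0],[-0.2,0,0],[-0.2,0,0],[-0.2,0,-0.1],[-0.2,0,-0.1],[-0.2,0,-0.1],[-0.2,0,-0.1]]' --claw '[26,26,26,26,26,26,26,26]'

```text
time_s: 21.75
position: [0.5474, -0.0003, 0.1022]
tool_rot: [[0.986, 0.167, 0.003], [0.167, -0.986, -0.001], [0.003, 0.001, -1.0]]
ft_force: [2.2, 0.1, -2.1]
grip_width: 0.0261
gripper_force: 1.0
```

```bash
python3 -c "
from hasp import *; st(); hasp(); lid()" | head -34
```

```text
case x,y -0.0573 -0.0002 z 0.1022 F' 2.2 -0.3 -2.1 q [-12.  27.  84.   0.  69.  68.] zax [ 0.003 -0.001 -1.   ]Traceback (most recent call last):
  File "<string>", line 2, in <module>
    from hasp import *; st(); hasp(); lid()
                              ~~~~^^
  File "hasp.py", line 7, in hasp
    print(n,s.sum(),"y",np.percentile(b[s],[1,99]).round(3))
                        ~~~~~~~~~~~~~^^^^^^^^^^^^^
    return _quantile_unchecked(
        a, q, axis, out, overwrite_input, method, keepdims, weights)
    return _ureduce(a,
                    func=_quantile_ureduce_func,
    ...<5 lines>...
                    overwrite_input=overwrite_input,
                    method=method)
    r = func(a, **kwargs)
    result = _quantile(arr,
                       quantiles=q,
    ...<2 lines>...
                       out=out,
                       weights=wgt)
    slices_having_nans = np.isnan(arr[-1, ...])
                                  ~~~^^^^^^^^^
IndexError: index -1 is out of bounds for axis 0 with size 0
```

Call:
arm_command --turn '[[0,0,0],[0,0,0],[0,0,0],[0,0,0],[0,0,0],[0,0,0],[0,0,0],[0,0,0],[0,0,0]]' --xyz '[[-0.2,0,0.0],[-0.2,0,0.02],[-0.2,0,0.04],[-0.2,0,0.05],[-0.2,0,0.06],[-0.2,0,0.2],[-0.18,0,0.2],[-0.1,0,0.1],[0,0,0]]' --claw '[26,26,26,26,26,26,26,26,26]'

```text
time_s: 22.7
position: [0.4724, -0.0124, 0.0666]
tool_rot: [[0.986, 0.167, -0.004], [0.167, -0.986, 0.001], [-0.003, -0.001, -1.0]]
ft_force: [0.3, -0.3, 0.8]
grip_width: 0.0261
gripper_force: 0.0
```

```bash
python3 -c "
from st import *; st()
ex=np.array([.986,.167]);ey=np.array([-.167,.986]); c=.597*ex-.0915*ey
im,d=imaging.get_image('scene'); w=pts('scene',d); q=w[...,:2]-c; a=q@ex; b=q@ey; z=w[...,2]
cv2.imwrite('pics/s5.png',cv2.resize(im[160:320,200:400],None,fx=3.5,fy=3.5))
for y0 in (-.03,-.015,.015,.025):
  for a0 in np.arange(-.17,-.07,.01):
    k=(abs(b-y0)<.007)&(a>=a0)&(a<a0+.01)&(z>.015)&(z<.12)
    if k.sum()>2: print(y0,'x',round(a0+.005,3),k.sum(),'z',np.percentile(z[k],[5,50,95]).round(3))
"
```

```text
case x,y -0.1333 0.0004 z 0.0666 F' 0.3 -0.3 0.8 q [-16.  23.  98.  -0.  59.  65.] zax [-0.004  0.001 -1.   ]
-0.03 x -0.145 14 z [0.09  0.096 0.107]
-0.03 x -0.135 32 z [0.09  0.105 0.118]
-0.03 x -0.125 26 z [0.09  0.1   0.119]
-0.03 x -0.115 15 z [0.089 0.094 0.102]
-0.03 x -0.105 13 z [0.09  0.095 0.1  ]
-0.03 x -0.095 8 z [0.088 0.091 0.093]
-0.03 x -0.085 8 z [0.091 0.092 0.094]
-0.03 x -0.075 15 z [0.087 0.092 0.097]
-0.015 x -0.145 4 z [0.094 0.095 0.096]
-0.015 x -0.135 5 z [0.096 0.097 0.098]
-0.015 x -0.125 28 z [0.095 0.107 0.119]
-0.015 x -0.115 13 z [0.095 0.096 0.098]
-0.015 x -0.105 18 z [0.09  0.093 0.098]
-0.015 x -0.095 12 z [0.09  0.092 0.094]
-0.015 x -0.085 10 z [0.09  0.093 0.095]
-0.015 x -0.075 18 z [0.088 0.09  0.095]
0.015 x -0.135 30 z [0.092 0.105 0.117]
0.015 x -0.125 39 z [0.09  0.102 0.117]
0.015 x -0.115 18 z [0.09  0.096 0.099]
0.015 x -0.105 14 z [0.089 0.095 0.097]
0.015 x -0.095 14 z [0.09  0.091 0.093]
0.015 x -0.085 12 z [0.09  0.092 0.094]
0.015 x -0.075 17 z [0.089 0.092 0.095]
0.025 x -0.125 11 z [0.094 0.096 0.102]
0.025 x -0.115 15 z [0.095 0.096 0.1  ]
0.025 x -0.105 16 z [0.09  0.096 0.102]
0.025 x -0.095 11 z [0.091 0.092 0.093]
0.025 x -0.085 10 z [0.089 0.092 0.094]
0.025 x -0.075 11 z [0.089 0.092 0.094]
```

View pics/s5.png

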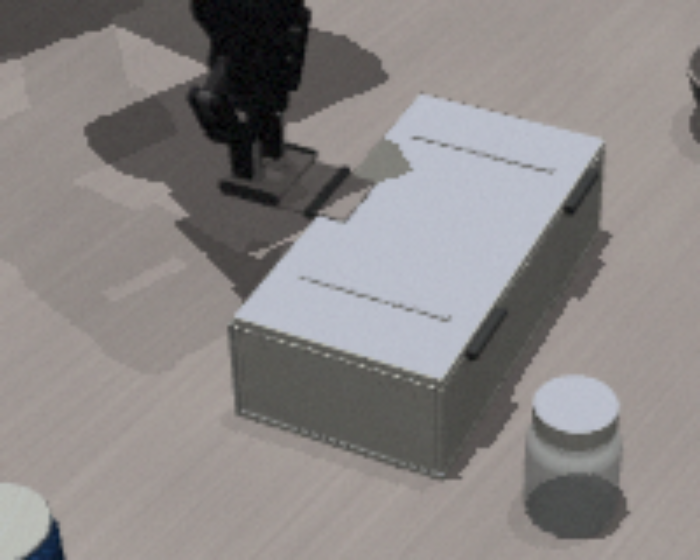

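The crop shows the hasp now standing straight out to the front ((230,190)-(340,180)), with the fingers on the push plate, whose outside is about 6 mm from the mid-plane. I'll push down next.

Call:
arm_command --turn '[[0,0,0],[0,0,0],[0,0,0],[0,0,0],[0,0,0],[0,0,0],[0,0,0]]' --xyz '[[-0.04,0,0.16],[0,0,0.2],[0,0,0.2],[0.04,0,0.2],[0.04,0,0.2],[0,0,0.13],[0,0,0]]' --claw '[26,26,26,26,26,26,26]'

```text
time_s: 23.45
position: [0.4754, -0.012, 0.0117]
tool_rot: [[0.986, 0.167, -0.003], [0.167, -0.986, 0.001], [-0.002, -0.001, -1.0]]
ft_force: [0.1, 0.0, 0.1]
grip_width: 0.0262
gripper_force: 0.0
```

```bash
cat > front.py <<'E'
from st import *
def front():
    ex=np.array([.986,.167]);ey=np.array([-.167,.986]); c=.597*ex-.0915*ey
    for n in("top","scene"):
        im,d=imaging.get_image(n); w=pts(n,d); q=w[...,:2]-c; a=q@ex; b=q@ey; z=w[...,2]
        for y0 in (-.025,0,.025):
          for a0 in np.arange(-.17,-.07,.01):
            k=(abs(b-y0)<.008)&(a>=a0)&(a<a0+.01)&(z>.012)&(z<.12)
            if k.sum()>2: print(n,y0,'x',round(a0+.005,3),k.sum(),'z',np.percentile(z[k],[5,50,95]).round(3))
E
python3 -c "
from front import *; st(); front()"
```

```text
case x,y -0.1303 0.0003 z 0.0117 F' 0.1 0.0 0.1 q [-16.  29. 101.   0.  51.  65.] zax [-0.003  0.001 -1.   ]
top -0.025 x -0.085 9 z [0.089 0.094 0.096]
top -0.025 x -0.075 41 z [0.058 0.091 0.096]
top 0 x -0.075 8 z [0.09  0.091 0.094]
scene -0.025 x -0.135 29 z [0.048 0.065 0.114]
scene -0.025 x -0.125 76 z [0.041 0.07  0.114]
scene -0.025 x -0.115 68 z [0.042 0.087 0.117]
scene -0.025 x -0.105 22 z [0.051 0.062 0.069]
scene -0.025 x -0.095 13 z [0.065 0.07  0.077]
scene -0.025 x -0.085 10 z [0.077 0.087 0.092]
scene -0.025 x -0.075 21 z [0.086 0.092 0.095]
scene 0 x -0.115 3 z [0.045 0.049 0.111]
scene 0 x -0.075 22 z [0.089 0.092 0.095]
scene 0.025 x -0.125 14 z [0.041 0.066 0.093]
scene 0.025 x -0.115 29 z [0.043 0.083 0.116]
scene 0.025 x -0.105 7 z [0.061 0.067 0.071]
scene 0.025 x -0.095 6 z [0.072 0.075 0.077]
scene 0.025 x -0.085 3 z [0.09  0.093 0.093]
scene 0.025 x -0.075 12 z [0.087 0.092 0.095]
```

Call:
arm_command --turn '[[0,0,0],[0,0,0],[0,0,0],[0,0,0],[0,0,0]]' --xyz '[[0.08,0,0.06],[0.08,0,0.06],[0.08,0,0.06],[0.08,0,0],[0,0,0]]' --claw '[26,26,26,26,26]'

```text
time_s: 24.05
position: [0.4924, -0.0094, 0.0038]
tool_rot: [[0.986, 0.167, 0.0], [0.167, -0.986, 0.0], [0.0, -0.0, -1.0]]
ft_force: [-0.9, 0.7, -0.7]
grip_width: 0.0259
gripper_force: 0.0
```

Call:
arm_command --turn '[[0,0,0],[0,0,0],[0,0,0]]' --xyz '[[0.06,0,0],[0.06,0,0],[0,0,0]]' --claw '[26,26,26]'

```text
time_s: 24.35
position: [0.4981, -0.0084, 0.0039]
tool_rot: [[0.986, 0.167, 0.0], [0.167, -0.986, 0.0], [0.0, -0.0, -1.0]]
ft_force: [-0.8, -0.6, 0.3]
grip_width: 0.026
gripper_force: 0.4
```

```bash
python3 -c "
from front import *; st(); front(); st()"
```

```text
case x,y -0.1073 -0.0 z 0.0039 F' -0.9 -0.4 0.3 q [-15.  31.  98.   0.  51.  66.] zax [ 0.  0. -1.]
scene -0.025 x -0.115 17 z [0.044 0.062 0.109]
scene -0.025 x -0.105 50 z [0.046 0.066 0.113]
scene -0.025 x -0.095 73 z [0.059 0.094 0.118]
scene -0.025 x -0.085 11 z [0.069 0.089 0.108]
scene -0.025 x -0.075 20 z [0.087 0.09  0.095]
scene 0 x -0.095 5 z [0.107 0.109 0.111]
scene 0 x -0.085 3 z [0.093 0.094 0.094]
scene 0 x -0.075 19 z [0.089 0.091 0.095]
scene 0.025 x -0.105 3 z [0.085 0.086 0.089]
scene 0.025 x -0.095 19 z [0.081 0.087 0.113]
scene 0.025 x -0.085 3 z [0.092 0.092 0.094]
scene 0.025 x -0.075 13 z [0.088 0.092 0.095]
case x,y -0.1073 -0.0001 z 0.004 F' -1.0 0.0 0.0 q [-15.  31.  98.   0.  51.  66.] zax [ 0.001 -0.    -1.   ]
```

Call:
arm_command --turn '[[0,0,0],[0,0,0],[0,0,0],[0,0,0]]' --xyz '[[0.03,0,0],[0.03,0,0],[0.03,0,0],[0,0,0]]' --claw '[26,26,26,26]'

```text
time_s: 24.85
position: [0.5023, -0.0077, 0.0039]
tool_rot: [[0.986, 0.167, -0.0], [0.167, -0.986, 0.0], [0.0, -0.0, -1.0]]
ft_force: [-1.6, 0.7, -0.3]
grip_width: 0.0255
gripper_force: 0.7
```

Call:
arm_command --turn '[[0,0,0],[0,0,0],[0,0,0]]' --xyz '[[0.02,0,0],[0.02,0,0],[0,0,0]]' --claw '[26,26,26]'

```text
time_s: 25.15
position: [0.504, -0.0074, 0.0038]
tool_rot: [[0.986, 0.167, -0.001], [0.167, -0.986, 0.0], [-0.001, -0.0, -1.0]]
ft_force: [-3.0, -0.5, -1.7]
grip_width: 0.0256
gripper_force: 1.4
```

Call:
arm_command --turn '[[0,0,0],[0,0,0],[0,0,0]]' --xyz '[[0.02,0,0],[0.02,0,0],[0,0,0]]' --claw '[26,26,26]'

```text
time_s: 25.45
position: [0.505, -0.0071, 0.0036]
tool_rot: [[0.986, 0.167, -0.003], [0.167, -0.986, 0.0], [-0.003, -0.001, -1.0]]
ft_force: [-5.5, -1.5, -2.1]
grip_width: 0.0261
gripper_force: 3.2
```

Call:
arm_command --turn '[[0,0,0],[0,0,0],[0,0,0]]' --xyz '[[0.02,0,0],[0.02,0,0],[0,0,0]]' --claw '[26,26,26]'

```text
time_s: 25.75
position: [0.5055, -0.0069, 0.0034]
tool_rot: [[0.986, 0.168, -0.006], [0.168, -0.986, -0.0], [-0.006, -0.001, -1.0]]
ft_force: [-11.6, -5.5, 1.9]
grip_width: 0.0263
gripper_force: 6.3
```

Call:
arm_command --turn '[[0,0,0],[0,0,0],[0,0,0]]' --xyz '[[0.02,0,0],[0.02,0,0],[0,0,0]]' --claw '[26,26,26]'

```text
time_s: 26.05
position: [0.5089, -0.0064, 0.0036]
tool_rot: [[0.986, 0.167, -0.003], [0.167, -0.986, 0.0], [-0.003, -0.001, -1.0]]
ft_force: [-7.9, -2.8, -1.0]
grip_width: 0.0261
gripper_force: 4.0
```

```bash
python3 -c "
from front import *; st(); front()
ims=[imaging.get_image(n)[0] for n in('scene','top')]
cv2.imwrite('pics/s6.png',np.hstack([cv2.resize(ims[0][180:300,230:350],(400,400)),cv2.resize(ims[1][220:340,250:370],(400,400))]))"
```

```text
case x,y -0.0963 0.0002 z 0.0036 F' -8.2 -1.5 -1.0 q [-14.  32.  96.  -0.  52.  66.] zax [-0.003  0.    -1.   ]
scene -0.025 x -0.105 11 z [0.053 0.06  0.108]
scene -0.025 x -0.095 27 z [0.058 0.101 0.114]
scene -0.025 x -0.085 54 z [0.072 0.097 0.117]
scene -0.025 x -0.075 29 z [0.085 0.093 0.114]
scene 0 x -0.085 9 z [0.091 0.11  0.116]
scene 0 x -0.075 19 z [0.089 0.092 0.098]
scene 0.025 x -0.095 4 z [0.083 0.085 0.087]
scene 0.025 x -0.085 6 z [0.092 0.102 0.118]
scene 0.025 x -0.075 23 z [0.089 0.092 0.113]
```

View pics/s6.png

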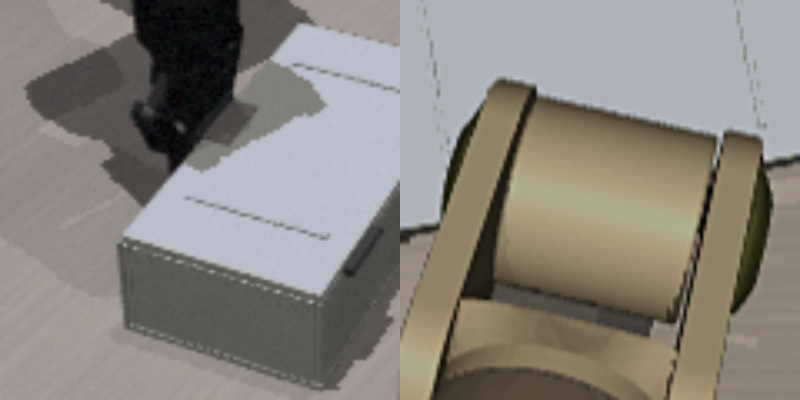

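The force peaked at about 13 N and dropped to 8 N as the fingers jumped 3 mm in, so the beads were passed. The crops show the fingers at the front edge, with the catch itself hidden. I'll press on to a firm stop.

Call:
arm_command --turn '[[0,0,0],[0,0,0],[0,0,0]]' --xyz '[[0.02,0,0],[0.02,0,0],[0,0,0]]' --claw '[26,26,26]'

```text
time_s: 26.55
position: [0.5089, -0.0063, 0.0035]
tool_rot: [[0.986, 0.168, -0.007], [0.168, -0.986, -0.0], [-0.007, -0.001, -1.0]]
ft_force: [-16.2, -6.5, 5.2]
grip_width: 0.0259
gripper_force: 8.6
```

Call:
arm_command --turn '[[0,0,0],[0,0,0]]' --xyz '[[0.02,0,0],[0,0,0]]' --claw '[26,26]'

```text
time_s: 26.75
position: [0.5088, -0.0063, 0.0035]
tool_rot: [[0.986, 0.168, -0.01], [0.168, -0.986, -0.0], [-0.009, -0.001, -1.0]]
ft_force: [-19.9, -8.1, 7.0]
grip_width: 0.026
gripper_force: 10.8
```

Call:
arm_command --turn '[[0,0,0],[0,0,0],[0,0,0]]' --xyz '[[0.02,0,0],[0.02,0,0],[0,0,0]]' --claw '[26,26,26]'

```text
time_s: 27.05
position: [0.5088, -0.0061, 0.0034]
tool_rot: [[0.986, 0.168, -0.014], [0.168, -0.986, -0.001], [-0.014, -0.002, -1.0]]
ft_force: [-29.5, -11.7, 12.8]
grip_width: 0.0261
gripper_force: 15.3
```

Call:
arm_command --turn '[[0,0,0],[0,0,0],[0,0,0],[0,0,0],[0,0,0],[0,0,0],[0,0,0],[0,0,0],[0,0,0],[0,0,0],[0,0,0],[0,0,0]]' --xyz '[[-0.1,0,0],[-0.2,0,0],[-0.4,0,0],[-0.6,0,0],[-0.6,0,-0.4],[-0.4,-0.6,-0.6],[-0.3,-0.9,-0.8],[0,-0.9,-0.8],[0,-0.9,-0.5],[0,-0.9,0],[0,-0.5,0],[0,0,0]]' --claw '[26,26,26,26,26,26,26,26,26,26,26,26]'

```text
time_s: 28.25
position: [0.3532, 0.1899, 0.1443]
tool_rot: [[0.985, 0.171, 0.003], [0.171, -0.985, 0.001], [0.003, -0.001, -1.0]]
ft_force: [-0.4, 0.0, -0.0]
grip_width: 0.026
gripper_force: 0.0
```

```bash
python3 -c "
from front import *; st(); front()
im,d=imaging.get_image('top'); cv2.imwrite('pics/t7.png',cv2.resize(im[170:330,210:410],(800,600),interpolation=cv2.INTER_CUBIC)[:,:]); print(proj('top',np.array([.597*.986-.0915*-.167+-.077*.986,.597*.167-.0915*.986-.077*.167,.02])))
from lid import lid; lid()
w=pts('top',d); ex=np.array([.986,.167]);ey=np.array([-.167,.986]); c=.597*ex-.0915*ey; q=w[...,:2]-c; a=q@ex;b=q@ey;z=w[...,2]
k=(abs(b)<.03)&(a<-.074)&(a>-.11)&(z>.01)
for r in sorted(zip(b[k].round(3),a[k].round(3),z[k].round(3))): print(*r,end=' | ')
"
```

```text
case x,y -0.217 0.2198 z 0.1443 F' -0.4 0.1 -0.0 q [ 11.  10. 102.   0.  68.  91.] zax [ 0.003  0.001 -1.   ]
top -0.025 x -0.085 27 z [0.039 0.069 0.096]
top -0.025 x -0.075 42 z [0.023 0.091 0.095]
top 0 x -0.095 9 z [0.05  0.052 0.054]
top 0 x -0.085 43 z [0.033 0.066 0.095]
top 0 x -0.075 45 z [0.09  0.092 0.095]
top 0.025 x -0.085 33 z [0.031 0.067 0.095]
top 0.025 x -0.075 41 z [0.087 0.091 0.095]
scene -0.025 x -0.085 5 z [0.09  0.093 0.096]
scene -0.025 x -0.075 22 z [0.085 0.092 0.097]
scene 0 x -0.075 23 z [0.088 0.091 0.095]
scene 0.025 x -0.085 4 z [0.092 0.093 0.095]
scene 0.025 x -0.075 13 z [0.089 0.092 0.095]
[315.19524186 278.77875477]
top 3779
  x -0.078 z [0.075 0.088 0.091]
  x -0.062 z [0.087 0.089 0.092]
  x -0.048 z [0.086 0.089 0.092]
  x -0.033 z [0.087 0.089 0.092]
  x -0.018 z [0.087 0.089 0.092]
  x -0.003 z [0.087 0.089 0.092]
  x 0.012 z [0.087 0.089 0.092]
  x 0.027 z [0.087 0.089 0.092]
  x 0.042 z [0.086 0.089 0.092]
  x 0.057 z [0.087 0.089 0.092]
  x 0.072 z [0.085 0.089 0.091]
  x 0.088 z [0.082 0.085 0.086]
scene 1698
  x -0.078 z [0.086 0.089 0.0
[... 4845 characters left out ...]
 -0.075 0.092 | 0.022 -0.085 0.059 | 0.022 -0.084 0.066 | 0.022 -0.083 0.092 | 0.022 -0.075 0.091 | 0.023 -0.083 0.068 | 0.023 -0.08 0.093 | 0.023 -0.079 0.093 | 0.023 -0.077 0.096 | 0.024 -0.085 0.065 | 0.024 -0.082 0.096 | 0.024 -0.077 0.094 | 0.024 -0.074 0.091 | 0.025 -0.08 0.094 | 0.025 -0.078 0.095 | 0.026 -0.085 0.066 | 0.026 -0.082 0.09 | 0.026 -0.076 0.093 | 0.027 -0.085 0.023 | 0.027 -0.082 0.094 | 0.027 -0.08 0.092 | 0.027 -0.078 0.097 | 0.028 -0.085 0.029 | 0.028 -0.084 0.064 | 0.028 -0.078 0.095 | 0.028 -0.076 0.091 | 0.029 -0.082 0.068 | 0.029 -0.081 0.045 | 0.029 -0.081 0.094 | 0.029 -0.079 0.094 | 0.03 -0.087 0.043 | 0.03 -0.086 0.067 | 0.03 -0.085 0.036 | 0.03 -0.084 0.065 |
```

View pics/t7.png

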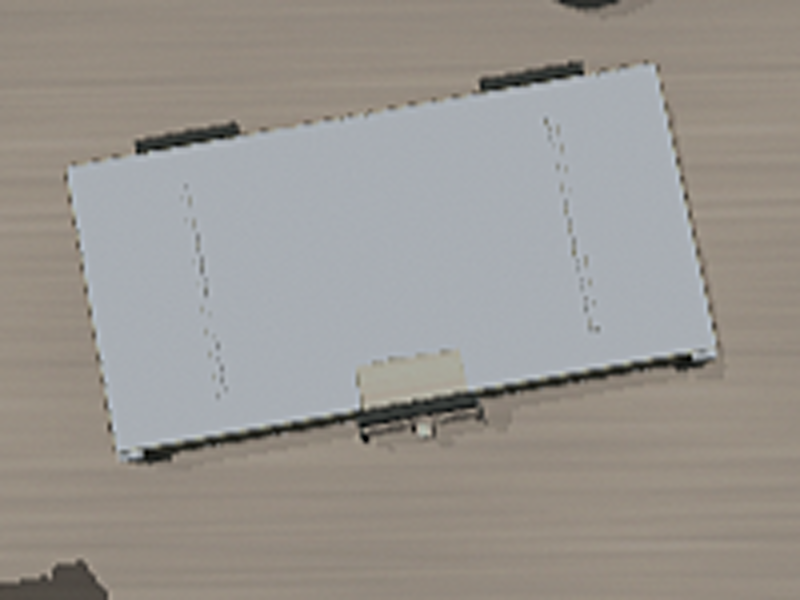

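The picture shows the lid flat, with the hasp down over the catch, which pokes through the slot at (425,430). The push plate's face is at case x = -0.085 both near its top (z 0.065) and near its bottom (z 0.023), so the hasp is home and flat. Handing in.

```bash
python3 -c "
from rig import env; print(env.close_job())"
```

```text
the job is handed in; nothing more can be done
None
```

Job handed in at about 28 s of the 72 s allowed: the nozzle and ring cutter lie in their matching compartments, the lid is shut, the hasp is pressed flat over the catch at about 34 N, and the robot ended clear; no verdict came back.

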